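# Click the nebuliser wheel up one setting and start it

### The arm

A 7-joint arm with a two-finger parallel gripper is mounted at the origin on the work surface. World frame = base frame: x ahead of the robot, y to its left, z up, the work surface at z = 0. Lengths are in m, angles in rad, forces in N, time in s.
With the tool pointing down it reaches from about 0.4 to 0.85 m from the base axis. Payload 10.4 kg.
Tool frame: the origin (TCP) lies at the very end of the fingers, on their centre line; the grasp point (between the pads) lies 19 mm behind it; z points along the fingers, y is the line along which they close (so a half turn about z gives the same grasp; the last joint's range is limited). The gripper opens to 87 mm and grips with 3 to 60 N. Pads are 19 mm wide; open, the fingers measure 117 mm over their backs; the gripper's body (75 mm by 190 mm) begins 51 mm behind the grasp point.
Start: joints at [1.23, 0.332, -0.065, 1.46, 0.022, 1.35, -0.088], TCP at [0.195, -0.594, 0.223] pointing down, gripper open.
Joint ranges: [-2.6, 2.6], [-0.5, 2.12], [-1.47, 1.34], [0.16, 2.42], [-1.27, 4.41], [0.06, 2.06], [-2.6, 2.6]. Speed limits (rad/s): [2.22, 2.22, 2.79, 2.79, 3.14, 3.14, 3.14].

### API

Orientations are given as a unit quaternion [x, y, z, w].
In Python, from bench import * gives the robot as it stands.
- The arm moves only by the tool step_arm, never from a script. Its arguments are lists of equal length, an entry for each row: "delta_pos": the shift along the world's x, y, z in units of 25 mm (1.0 is 25 mm), a list of three; "turn": the turn about the world's z in units of 0.12 rad (1.0 is 0.12 rad). In form: {"delta_pos": [[tx, ty, tz], ...], "turn": [turn, ...]}. A call has 1 to 12 rows; each row shifts and turns the commanded pose from where the row before left it; what a row does not reach is not made up. A row lasts 1/10 s, in which the tool goes at most 50 mm and 8.59 degrees, less where a joint would pass 70% of its speed; a pose out of reach is approached as far as the arm can. A call with a number of a shift or a turn outside -1 to 1 is refused whole. A call with a gripper value outside its range is refused whole. "grip" is the closure, from 0 (fully open) to 1 (shut), set as the call begins (left out, the last holds). The fingers move at their own pace and stop on an object; "newtons" is the grip in N (left out, the last holds). Time passes only in rows, so rows that do not move let the fingers close. It gives the time, the measured TCP pose, the force, the opening and the grip force at its end, in the units of the state.
- read_state(): the state, without advancing time (a new reading comes with each control period).
- camera(name): name is "scene" or "top" or "wrist"; returns a dict with "image" (384x512x3 uint8, red, green, blue), "z_map" (384x512 float32, m along the optical axis (not along the pixel's ray), 0 where there is no reading), "mtx" (3x3 intrinsics, pixels), "view" (4x4, takes a point from world to camera coordinates). Camera axes: x right, y up, looking along -z (the intrinsics and any distortion apply to the point x, -y, -z); pixel columns grow to the right and rows downward; lengths in m; the calibration is good to about 2 mm. A picture is of the moment at which its call begins.
- close_job(): hands the job in; it is judged then, once.
The state is a dict: "time": time; "joint_positions": joint angles; "joint_vel": joint speeds; "joint_torque": joint torques, N m; "ee_pos": TCP position; "eef_rot": TCP orientation; "ft_force": force on the tool from outside, world axes, zero at the start; "torque": the same for the moment, N m; "width": finger opening in m; "grip_force": force on a finger pad.
Only numpy, scipy, OpenCV 4.12 (cv2) and the standard library are available. Lean on these libraries where they do the work, as an engineer would, in place of code of your own. Each camera call takes 0.05 s, during which the arm holds its last target. There are 200 camera calls.

### The job

With a fingertip, roll the top of the compressor's knurled thumbwheel away from the round start button by one click, so that it rests in its second setting. Then press the start button right down and let it go. Do not lift or shove the compressor, and leave the pill jar, tape roll and thermometer where they are.

Things in the scene. Friction and masses are not known exactly. Their poses are not given: they have to be found in the camera images.
- pump: Nebuliser compressor, a loose pale grey case on four feet, about 1.9 kg: 240 mm long (its x), 150 mm wide (its y), top face 85 mm above the table. Origin at the centre of its underside, z up. On its centre line y = 0 stand the thumbwheel (x = -55 mm), the start button (x = +35 mm) and a carrying handle across the top (x = +95 mm, 28 mm above the top face).
- wheel_crest (a point): Highest point of the black knurled thumbwheel, 103 mm above the table, 18 mm above the case's top face; it does not turn with the wheel. Wheel radius 32 mm, width 30 mm; its axle lies level along the case's y, so the rim here moves along the case's x. Friction on the rim at least 0.5: a fingertip pressed on it from above with 5 to 10 N and drawn along x turns it.
- axle (a joint): How far the wheel with its sprung axle is pushed down, m: 0 up, 0.004 at its stop (point wheel_crest sinks with it). It begins to give at 3 N, 2 N more for each mm, 11 N at the stop, and springs back.
- wheel (a joint): Turn of the thumbwheel, rad; grows as its top moves to the case's -x, away from the start button. Clicks at 0 (first setting, where it starts), 0.524 (second) and 1.047 (third). Let go less than half-way to the next click it springs back, beyond half-way it snaps on. One click is 17 mm of rim travel and takes 0.05 N m, or 1.6 N along the rim.
- cheek_tick (a point): White tick on the left (+y) of the two cheeks, 10 mm wide and 9 mm high above the case's top, that flank the wheel 2 mm from it. White bars near the wheel's edges (one, two, three side by side) mark the settings: the present one's bars stand at the top, level with the ticks.
- start_top (a point): Centre of the top of the round grey start button, radius 16 mm, in a ring of radius 24 mm; when up its top is 103 mm above the table and it stands 10 mm above its ring. It is pressed straight down.
- start (a joint): How far the start button is pressed, m: 0 up, 0.006 right down; it springs back. Pressing begins at 1.5 N, right down takes 5 N.
- pills_mid (a point): Centre (half-way up) of a loose white pill jar, radius 22 mm, 78 mm high; to be left alone.
- tape_mid (a point): Centre (half-way up) of a loose roll of tape lying flat, radius 34 mm, 25 mm high; to be left alone.
- thermometer_mid (a point): Middle of the body of a loose white thermometer lying flat, 13 mm thick, 22 mm wide; its 85 mm body runs along its y, with a 60 mm probe beyond it at +y; to be left alone.

How it is judged:
On the way, in this order (a step that is already met when the one before it is completed fails the run):
1. the wheel rests in its second setting, the button still up (value of joint wheel between 0.4 and 0.65 rad and velocity of joint wheel between -0.2 and 0.2 rad/s and value of joint start below 0.002 m), for 0.2 s.
2. the start button is pressed right down with the wheel in its second setting (value of joint wheel between 0.4 and 0.65 rad and value of joint start above 0.0048 m), for 0.05 s.
At the end, for the whole second after the job is handed in: The wheel rests within 0.12 rad of its second click (0.524), the start button has been pressed to at least 4.8 mm of its 6 mm and is up again (within 1.5 mm), the compressor stands level within 20 mm of where it was, and the jar, tape and thermometer are within 20 mm of where they were (value of joint wheel between 0.4 and 0.65 rad and value of joint start below 0.0015 m and distance of each of pump, pills_mid, tape_mid, thermometer_mid from where it was at the start of the episode below 0.02 m and angle between pump's own z axis and vertical below 0.05 rad and linear speed of pump below 0.01 m/s); the robot touches nothing.
It fails at once if the start button is pressed before the wheel has left its first setting (value of joint start above 0.003 m and value of joint wheel below 0.26 rad).
It fails at once if the compressor is lifted, tipped or shoved (distance of pump from where it was at the start of the episode above 0.025 m or height (world z) of pump above 0.01 m or angle between pump's own z axis and vertical above 0.12 rad).
It fails at once if a bystander is lifted or pushed away (distance of any of pills_mid, tape_mid, thermometer_mid from where it was at the start of the episode above 0.025 m).
It also fails if it takes over 42 s, if anything falls off the work surface, if the arm or the gripper's body presses on something with over 40 N, if the wrist force passes 120 N, or if a joint passes its speed limit or range.

## Working session

There is one attempt and no reset: what is moved stays moved. The work goes in short steps, Python scripts to look and compute and a tool call to move; the robot and the scene stay as the last step left them, time stands still between calls to the robot, and variables do not carry over. Pictures are saved under pics/ and viewed, at most 10 in all, crops included, and the job is handed in when it is done.

Besides the shell and the picture viewer there is one more tool, called after "Emit:" as name(argument=value, ...) on one line, values as JSON. step_arm: Moves the arm, as the interface text tells. Shifts and turns lie within -1 to 1; 1 stands for 25 mm of shift or 0.12 rad of turn. Its arguments: {"type":"object","properties":{"delta_pos":{"type":"array"},"turn":{"type":"array"},"grip":{"type":"number"},"newtons":{"type":"number"}},"required":["delta_pos","turn"]}

```bash
mkdir -p pics; cat > h.py <<'E'
from bench import *
import numpy as np, cv2
def snap(n,f):
    c=camera(n); cv2.imwrite('pics/'+f,c['image'][:,:,::-1]); np.savez('pics/'+f+'.npz',**{k:c[k] for k in('image','z_map','mtx','view')}); return c
def world(c,u,v,z=None):
    z=c['z_map'][int(v),int(u)] if z is None else z
    K=c['mtx']; p=np.array([(u-K[0,2])/K[0,0]*z,-(v-K[1,2])/K[1,1]*z,-z,1])
    return (np.linalg.inv(c['view'])@p)[:3]
E
python3 - <<'E'
from h import *
a=snap('top','t1.png');b=snap('scene','s1.png')
s=read_state();print(s['time'],s['ee_pos'],s['eef_rot'],s['ft_force'],s['width'])
E
```

```text
0.1 [ 0.19520283 -0.59335432  0.2218109 ] [ 9.87398777e-01  1.58250467e-01 -1.21582536e-04 -6.55541324e-04] [0.17095444 0.30099453 0.08716713] 0.08710252733727565
```

View pics/t1.png

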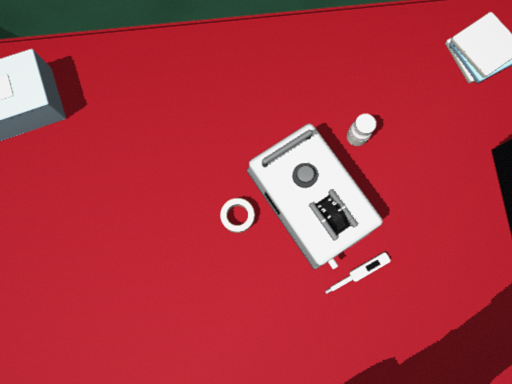

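View pics/s1.png

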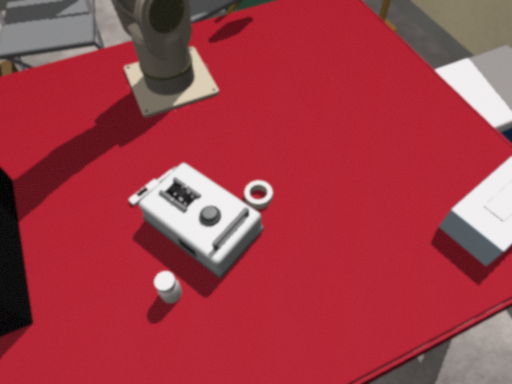

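The top view shows the button at about (306,174), the wheel at (333,214) and the handle at (288,148). The jar is at (363,128), the tape at (238,215) and the thermometer at (372,266). Next I'll convert these to world positions.

```bash
python3 - <<'E'
from h import *
c=dict(np.load('pics/t1.png.npz'))
for n,u,v in [('btn',306,174),('wheel',333,214),('handle',288,148),('jar',367,122),('tape',229,207),('therm',372,266)]:
    print(n,world(c,u,v).round(4))
K=c['mtx'];H,W=c['z_map'].shape
u,v=np.meshgrid(np.arange(W),np.arange(H));z=c['z_map']
P=np.stack([(u-K[0,2])/K[0,0]*z,-(v-K[1,2])/K[1,1]*z,-z,np.ones_like(z)],-1)@np.linalg.inv(c['view']).T
P=P[...,:3]
ref=world(c,320,194)
m=(P[...,2]>.079)&(np.hypot(P[...,0]-ref[0],P[...,1]-ref[1])<.16)&(z>0)
n,l=cv2.connectedComponents(m.astype(np.uint8)); m=l==l[194,320]
r=cv2.minAreaRect(P[m][:,:2].astype(np.float32));print('rect',r, 'topz',np.median(P[m][:,2]))
m2=m&(P[...,2]>.0955)
n,l,st,ce=cv2.connectedComponentsWithStats(m2.astype(np.uint8))
for i in range(1,n):
    q=P[l==i]; print(i,len(q),q.mean(0).round(4),q[:,2].max().round(4),ce[i])
im=cv2.resize(c['image'][110:290,210:410,::-1],None,fx=4,fy=3.3,interpolation=cv2.INTER_CUBIC)
im=cv2.resize(c['image'][150:250,270:400,::-1],None,fx=6,fy=6,interpolation=cv2.INTER_CUBIC)
cv2.imwrite('pics/t1c.png',im[:600,:780])
E
```

```text
btn [ 0.5425 -0.0658  0.101 ]
wheel [ 0.4626 -0.1037  0.1054]
handle [ 0.5937 -0.0381  0.108 ]
jar [ 0.6396 -0.2016  0.0786]
tape [0.5107 0.0851 0.0224]
therm [ 0.3646 -0.1837  0.015 ]
rect ((0.512310802936554, -0.07933998107910156), (0.23716029524803162, 0.14846208691596985), 27.35218620300293) topz 0.08519352810027903
1 384 [ 0.5951 -0.0349  0.1111] 0.1156 [286.2421875 146.984375 ]
2 228 [ 0.5426 -0.0633  0.1025] 0.1059 [304.75       173.90350877]
3 1 [ 0.5458 -0.0838  0.096 ] 0.096 [315. 172.]
4 1 [ 0.5365 -0.0451  0.096 ] 0.096 [295. 179.]
5 1 [ 0.5327 -0.0801  0.0959] 0.0959 [314. 179.]
6 1 [ 0.5288 -0.0815  0.0958] 0.0958 [315. 181.]
7 1 [ 0.5226 -0.0675  0.0961] 0.0961 [308. 185.]
8 1 [ 0.5067 -0.106   0.0974] 0.0974 [330. 191.]
9 1 [ 0.5046 -0.1116  0.0955] 0.0955 [333. 192.]
10 2 [ 0.5007 -0.1119  0.096 ] 0.096 [333.5 194. ]
11 1 [ 0.491  -0.1151  0.0959] 0.0959 [336. 199.]
12 385 [ 0.4636 -0.1052  0.1007] 0.1059 [333.26753247 213.81558442]
13 1 [ 0.4826 -0.1232  0.0957] 0.0957 [341. 203.]
14 2 [ 0.4854 -0.0689  0.0967] 0.0976 [311.5 204.5]
15 1 [ 0.4748 -0.0741  0.0956] 0.0956 [315. 210.]
16 2 [ 0.4705 -0.078   0.0965] 0.0972 [317.5 212. ]
17 1 [ 0.4668 -0.0784  0.0962] 0.0962 [318. 214.]
18 1 [ 0.4608 -0.0831  0.0959] 0.0959 [321. 217.]
19 6 [ 0.454  -0.0848  0.0969] 0.0983 [322.5 220.5]
20 1 [ 0.4496 -0.1345  0.0966] 0.0966 [350. 220.]
21 1 [ 0.4493 -0.0871  0.0957] 0.0957 [324. 223.]
22 1 [ 0.4508 -0.0909  0.0956] 0.0956 [326. 222.]
23 2 [ 0.4408 -0.1406  0.096 ] 0.0962 [354.  224.5]
24 3 [ 0.4414 -0.0926  0.0958] 0.0959 [327.66666667 227.        ]
25 1 [ 0.4338 -0.0938  0.0969] 0.0969 [329. 231.]
26 1 [ 0.4226 -0.0978  0.0959] 0.0959 [332. 237.]
27 1 [ 0.422  -0.1031  0.0961] 0.0961 [335. 237.]
28 1 [ 0.4186 -0.1006  0.0969] 0.0969 [334. 239.]
```

View pics/t1c.png

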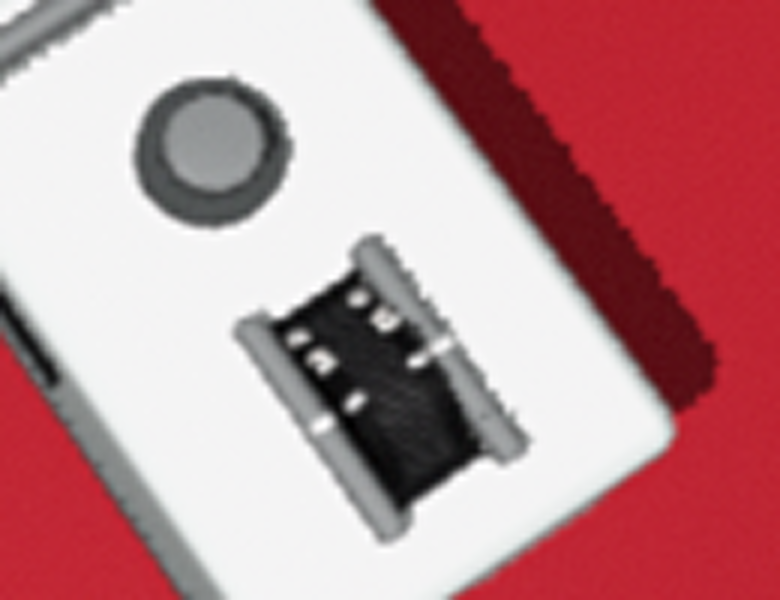

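The crop shows the single bars level with the ticks, so the wheel is in its first setting. The tick line crosses at crop (385,378), and the button top is at crop (213,142). The case x direction is yaw 27.35°, with the crest at about (0.4635,-0.105) and the button at (0.543,-0.063). I'll shut the gripper, turn tool y along the case's x, and move above the wheel.

Emit:
step_arm(delta_pos=[[0.55,0.99,0],[0.55,0.99,0],[0.55,0.99,0],[0.55,0.99,0],[0.55,0.99,0],[0.55,0.99,0],[0.55,0.99,0],[0.55,0.99,0],[0.55,0.99,0],[0.55,0.99,0]], turn=[0.72,0.72,0.72,0.72,0.72,0.72,0.72,0.72,0.72,0.72], grip=1, newtons=10)

```text
time: 1.1
ee_pos: [0.3331, -0.345, 0.2223]
eef_rot: [0.829, 0.559, -0.0, -0.0]
ft_force: [0.3, -1.7, -0.2]
width: 0.0152
grip_force: 0.0
```

Emit:
step_arm(delta_pos=[[0.55,0.98,0],[0.55,0.98,0],[0.55,0.98,0],[0.55,0.98,0],[0.55,0.98,0],[0.55,0.98,0],[0.55,0.98,0],[0.55,0.98,0],[0.55,0.98,0],[0.55,0.98,0],[0,0,0]], turn=[0.72,0.72,0.72,0.72,0.72,0.72,0.72,0.72,0.72,0.72,0])

```text
time: 2.2
ee_pos: [0.4719, -0.0965, 0.2227]
eef_rot: [0.516, 0.856, 0.001, -0.0]
ft_force: [-0.6, 1.4, 0.2]
width: 0.0005
grip_force: 0.0
```

```bash
python3 - <<'E'
from h import *
c=snap('wrist','w1.png');s=read_state();print(s['time'],s['ee_pos'],s['ft_force'],s['joint_positions'])
for p in [(.4635,-.1048,.103),(.5432,-.0632,.103),tuple(s['ee_pos'])]:
    q=c['view']@np.array([*p,1]);K=c['mtx'];print(p,K[0,2]-K[0,0]*q[0]/q[2],K[1,2]+K[1,1]*q[1]/q[2])
E
```

```text
2.25 [ 0.4710217  -0.09875289  0.22249993] [-0.08557929 -0.12463678 -0.03550038] [ 0.73343167  0.05334448 -0.6339413   1.79865075  0.03198565  1.3000808
  0.57221781]
(0.4635, -0.1048, 0.103) 244.17800300170086 185.89006219688724
(0.5432, -0.0632, 0.103) 327.8713794729424 186.23444467074341
(np.float64(0.47102169552449474), np.float64(-0.0987528916490349), np.float64(0.22249992836462182)) 252.0270778844933 235.92186964224487
```

View pics/w1.png

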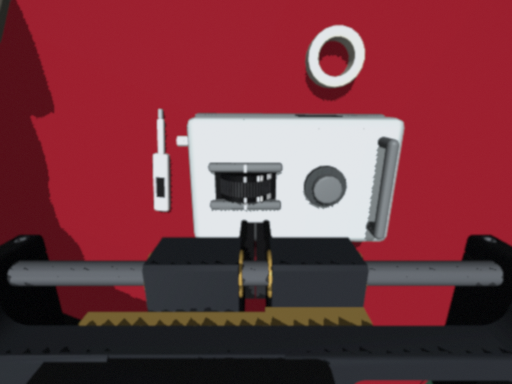

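The wrist view shows the wheel at (245,186) and the button at (327,187), which matches the estimates. I'll descend to just above the wheel, about 7 mm on the button's side of the crest.

Emit:
step_arm(delta_pos=[[-0.05,-0.11,-0.8],[0,0,-1],[0,0,-1],[0,0,-1],[0,0,-0.6],[0,0,-0.16],[0,0,0],[0,0,0]], turn=[0,-0.06,0,0,0,0,0,0])

```text
time: 3.05
ee_pos: [0.4695, -0.1042, 0.1094]
eef_rot: [0.524, 0.852, 0.0, 0.001]
ft_force: [-0.3, -0.6, -0.4]
width: 0.0003
grip_force: 0.0
```

Emit:
step_arm(delta_pos=[[0,0,-0.1],[0,0,-0.08],[0,0,-0.04],[0,0,0],[0,0,0]], turn=[0,0,0,0,0])

```text
time: 3.55
ee_pos: [0.4694, -0.104, 0.1034]
eef_rot: [0.524, 0.852, 0.0, 0.0]
ft_force: [-0.5, -0.2, 1.9]
width: 0.0006
grip_force: 1.4
```

Emit:
step_arm(delta_pos=[[0,0,-0.06],[0,0,-0.04],[0,0,0],[0,0,0]], turn=[0,0,0,0])

```text
time: 3.95
ee_pos: [0.4697, -0.1039, 0.1011]
eef_rot: [0.524, 0.852, 0.0, 0.001]
ft_force: [-1.1, 0.5, 7.7]
width: 0.0003
grip_force: 3.7
```

Emit:
step_arm(delta_pos=[[-0.057,-0.029,0],[-0.057,-0.029,0],[-0.057,-0.029,0],[-0.057,-0.029,0],[-0.057,-0.029,0],[-0.057,-0.029,0],[-0.057,-0.029,0],[-0.057,-0.029,0],[0,0,0],[0,0,0]], turn=[0,0,0,0,0,0,0,0,0,0])

```text
time: 4.95
ee_pos: [0.4576, -0.1101, 0.1009]
eef_rot: [0.524, 0.852, -0.0, 0.0]
ft_force: [-3.1, -1.7, 7.0]
width: 0.0005
grip_force: 3.7
```

The force on the tool now points along the case's -x, so the wheel is past half-way and pulling on. I'll finish the travel and lift.

Emit:
step_arm(delta_pos=[[-0.06,-0.03,0],[-0.05,-0.025,0],[0,0,0],[0,0,0.1],[0,0,0.3],[0,0,0.8],[0,0,1],[0,0,1],[0,0,1],[0,0,0],[0,0,0]], turn=[0,0,0,0,0,0,0,0,0,0,0])

```text
time: 6.05
ee_pos: [0.455, -0.1111, 0.2058]
eef_rot: [0.524, 0.852, 0.0, 0.0]
ft_force: [0.4, -0.2, -1.7]
width: 0.0002
grip_force: 0.0
```

```bash
python3 - <<'E'
from h import *
c=snap('wrist','w2.png');s=read_state();print(s['time'],s['ee_pos'],s['ft_force'])
cv2.imwrite('pics/w2c.png',cv2.resize(c['image'][100:250,150:420,::-1],None,fx=2.9,fy=2.9,interpolation=cv2.INTER_CUBIC))
for p in [(.4635,-.1048,.103),(.5432,-.0632,.103)]:
    q=c['view']@np.array([*p,1]);K=c['mtx'];print(p,K[0,2]-K[0,0]*q[0]/q[2],K[1,2]+K[1,1]*q[1]/q[2])
E
```

```text
6.1 [ 0.45455071 -0.11106303  0.20509123] [-0.89250437 -0.87007579 -0.54260103]
(0.4635, -0.1048, 0.103) 265.0897234846717 185.64167101278568
(0.5432, -0.0632, 0.103) 354.315525633314 184.52710532863574
```

View pics/w2c.png

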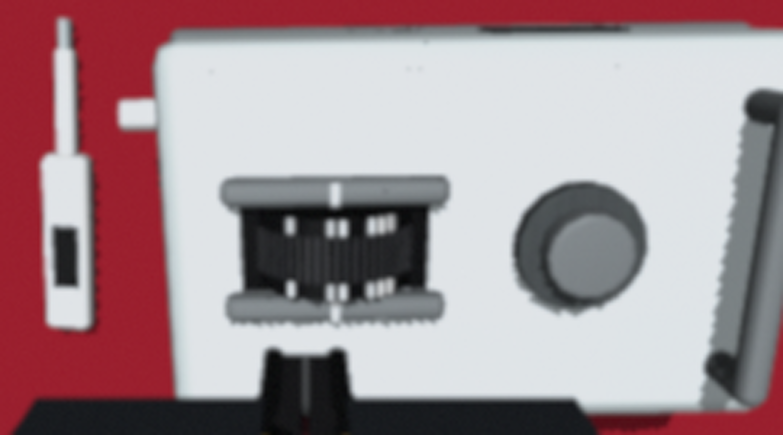

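The crop shows the double bars at (337,228) and (337,291), level with the ticks at (335,195) and (335,312), so the wheel is in its second setting. The button top is at crop (592,252), within about 2 mm of the prediction. Next I'll move over the button.

Emit:
step_arm(delta_pos=[[0.9,0.48,0],[0.9,0.48,0],[0.9,0.48,0],[0.86,0.44,0],[0,0,-0.9],[0,0,-1],[0,0,-1],[0,0,-0.7],[0,0,-0.2],[0,0,0],[0,0,0]], turn=[0,0,0,0,0,0,0,0,0,0,0])

```text
time: 7.2
ee_pos: [0.5442, -0.064, 0.1112]
eef_rot: [0.524, 0.852, 0.0, 0.0]
ft_force: [-0.5, 0.8, 0.6]
width: 0.0001
grip_force: 0.0
```

Emit:
step_arm(delta_pos=[[0,0,-0.2],[0,0,-0.14],[0,0,-0.1],[0,0,-0.08],[0,0,-0.06],[0,0,0],[0,0,0]], turn=[0,0,0,0,0,0,0])

```text
time: 7.9
ee_pos: [0.5445, -0.0642, 0.0973]
eef_rot: [0.524, 0.852, 0.0, 0.001]
ft_force: [-4.2, 0.4, 13.4]
width: 0.0006
grip_force: 6.7
```

At 13 N and z = 0.097 the button is right down. I'll let go and check.

Emit:
step_arm(delta_pos=[[0,0,0],[0,0,0.2],[0,0,0.5],[0,0,1],[0,0,1],[0,0,1],[0,0,1],[0,0,0],[0,0,0]], turn=[0,0,0,0,0,0,0,0,0])

```text
time: 8.8
ee_pos: [0.5438, -0.0641, 0.2139]
eef_rot: [0.524, 0.852, 0.0, 0.0]
ft_force: [-0.1, 0.0, 0.2]
width: 0.0004
grip_force: 0.0
```

```bash
python3 - <<'E'
from h import *
c=snap('wrist','w3.png');s=read_state();print(s['time'],s['ee_pos'],s['ft_force'])
im=c['image'][90:240,100:370,::-1]
cv2.imwrite('pics/w3c.png',cv2.resize(im,None,fx=2.9,fy=2.9,interpolation=cv2.INTER_CUBIC))
K=c['mtx']
q=c['view']@np.array([.5437,-.064,.103,1]);u,v=K[0,2]-K[0,0]*q[0]/q[2],K[1,2]+K[1,1]*q[1]/q[2]
print(u,v,[world(c,u+d,v-4)[2].round(4) for d in(-5,0,5)])
E
```

```text
8.85 [ 0.54344889 -0.06417665  0.21311121] [-0.80012655 -0.47731109 -0.577896  ]
254.66994153006667 184.8916793371627 [np.float64(0.1021), np.float64(0.1015), np.float64(0.1025)]
```

View pics/w3c.png

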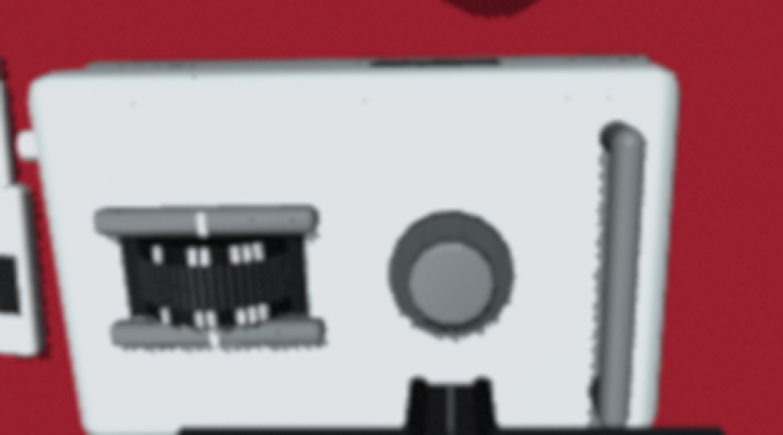

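The double bars at (199,257) still stand level with the ticks at (201,222). The button at (451,283) is up again, with its top at 0.102 m, and the tool is clear.

```bash
python3 -c "
from bench import *
print(close_job())"
```

```text
the job is handed in; nothing more can be done
None
```

The job is handed in (no verdict was returned): the thumbwheel rests in its second setting, the start button was pressed right down (13 N at z = 0.097 m) and is up again, and I saw no sign that the compressor or bystanders moved, though I did not re-measure them.

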